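# Uncap the microscope eyepiece and reset its dioptre ring

### The arm

A 7-joint arm with a two-finger parallel gripper is mounted at the origin on a cart in front of the work surface, level with it; the furniture and walls round the work are solid. World frame = base frame: x ahead of the robot, y to its left, z up, the work surface at z = 0. Lengths are in m, angles in rad, forces in N, time in s.
With the tool pointing down it reaches from about 0.4 to 0.875 m from the base axis. Payload 4.4 kg.
Tool frame: the origin (TCP) lies at the very end of the fingers, on their centre line; the grasp point (between the pads) lies 19 mm behind it; z points along the fingers, y is the direction in which the jaws open and shut (so a half turn about z gives the same grasp; the last joint's range is limited). The gripper opens to 85 mm and grips with 20 to 120 N. Pads are 22 mm wide; open, the fingers measure 114 mm over their backs; the gripper's body (76 mm by 85 mm) begins 54 mm behind the grasp point. The pads swing forward as they close: fully open they stand 13 mm farther back than shut.
Start: joints at [1.083, 0.628, 0.038, 1.517, -0.027, 0.996, -0.02], TCP at [0.266, -0.593, 0.231] pointing down, gripper open.
Joint ranges: [-3.06, 3.06], [-0.37, 2.12], [-1.25, 1.32], [0.18, 2.47], [-1.1, 4.24], [0.23, 1.98], [-2.94, 2.94]. Speed limits (rad/s): [2.57, 2.57, 3.14, 3.14, 3.14, 3.14, 3.14].

### API

Orientations are given as [roll, pitch, yaw] about the fixed x, y, z axes, in that order (R = Rz(yaw) Ry(pitch) Rx(roll)).
In Python, from bench import manip, eyes, finish_job gives the robot as it stands. The module is installed in compiled form; this text tells all that it offers.
- The arm moves only by the tool step_arm, never from a script. Its arguments are lists of equal length, an entry for each row: "translation": the shift along the tool's x, y, z in cm, a list of three; "roll": the turn about the tool's z in degrees. A call has 1 to 10 rows; each row is the pose to reach, as a shift and turn from the pose commanded when the call began, along the tool's axes at that moment; what a row does not reach only later rows make up. A row lasts 1/10 s, in which the tool goes at most 50 mm and 8.59 degrees, less where a joint would pass 70% of its speed; a pose out of reach is approached as far as the arm can. A call with a gripper value outside its range is refused whole. "fingers" is the finger opening in cm, from 0 to 8.54, set as the call begins (left out, the last holds). The fingers move at their own pace and stop on an object; "force" is the grip in N (left out, the last holds). Time passes only in rows, so rows that repeat a pose let the fingers close. It gives the time, the measured TCP pose, the force and the opening at its end, in the units of the state.
- manip.get_obs(): the state, without advancing time (a new reading comes with each control period).
- eyes.read_camera(name): name is "scene" or "side" or "wrist"; returns a dict with "pixels" (480x640x3 uint8, red, green, blue), "mtx" (3x3 intrinsics, pixels), "R" (3x3) and "t" (3): a world point X has camera coordinates R X + t. Camera axes: x right, y down, z forward; pixel columns grow to the right and rows downward; lengths in m; the calibration is good to about 2 mm. A picture is of the moment at which its call begins. There is no depth.
- finish_job(): hands the job in, once; it reports no verdict.
The state is a dict: "time": time; "joint_pos": joint angles; "qd": joint speeds; "joint_torque": joint torques, N m; "position": TCP position; "eef_rot": TCP orientation; "force": force on the tool from outside, world axes, zero at the start; "moment": the same for the moment, N m; "grip_width": finger opening in m.
Only numpy, scipy, OpenCV 4.12 (cv2) and the standard library are available. Lean on these libraries where they do the work, as an engineer would, in place of code of your own. Each camera call takes 0.05 s, during which the arm holds its last target.

### The job

Get the microscope ready for the next user: take the dust cap off the eyepiece and set it down on a free spot of the bench (do not drop it), and turn the slim dioptre ring on the eyepiece until its long zero line meets the index line on the collar below it. Hold only the ring while turning, without gripping or pressing on the eyecup above it or the collar below it, and leave the other things on the bench where they are.

Things in the scene. Friction and masses are not known exactly. Their poses are not given: they have to be found in the camera images.
- dioptre_ring (a joint): Angle of the dioptre ring in rad: 0 = its long black line exactly meets the white index line of the collar below; positive = the line stands counter-clockwise of the index, seen looking at the eyepiece from the user's end. It starts 0.5 to 1.3 rad counter-clockwise, so it must be turned clockwise (seen from there). End stops at -1.6 and +1.6. It turns with light, even drag (about 0.06 N m) and stays where it is left.
- ring_center (a point): Centre of the dioptre ring, on the eyepiece axis, half-way through its width. The ring is the slim knurled bare-metal ring of the eyepiece: 45 mm across, 12 mm wide along the axis (6 mm each way from this point), can be pinched anywhere round it; a long black line (the zero mark) runs over its rim, with short ticks beside it. Its z axis is the eyepiece axis, pointing out of the eyepiece towards the user, 40 degrees from vertical.
- eyecup: Fixed black rubber eyecup, 33 mm across and 30 mm long, directly above the ring. Origin at the centre of its lower end, on the ring's upper face (6 mm outwards along the axis from the ring's centre). z axis = eyepiece axis, pointing outwards and upwards to the user, 40 degrees from vertical; its tip is about 0.30 m above the bench. x axis points to the side of the eyepiece where the index line is.
- index_collar: Fixed black collar directly below the ring, 48 mm across and 12.5 mm long (slightly wider than the ring), with a white index line. Origin at the centre of its lower end, z axis as the eyecup's; its upper face lies 12.5 mm along z, 1.5 mm below the ring's lower face. Below it the bare tube is 30 mm thick.
- microscope: White upright microscope that does not move: foot 190 x 130 mm, 300 mm high with its eyepiece; origin under the centre of the foot, z up, x from the user's side to the back. The eyepiece leans towards -x; in this frame the ring's centre is at (-0.093, 0, 0.269).
- cap_center (a point): Centre of the loose grey plastic dust cap, half-way up: a round cap 41 mm across and 28 mm high, closed at the top, 2.5 mm wall, about 20 g. It sits loosely (1.5 mm play all round, no catch) over the eyecup, its skirt 25 mm down over it and ending 5 mm above the ring's upper face. Its z axis points from the open end to the closed end, outwards along the eyepiece at the start.
- dust_cap: The same dust cap; origin at the centre of its open end, 14 mm from its centre. Free bench for it: the strip between the robot and the microscope's foot, from 0.1 to 0.35 m right of straight ahead (the dish lies left of that).
- petri_dish: Bystander: closed round pink-brown dish lying flat, 57 mm across, 4 mm high. Origin at the centre of its underside.
- dropper_bottle: Bystander: small white dropper bottle with a white cap, standing, 25 mm across, 56 mm high. Origin at the centre of its underside.
- green_cup: Bystander: small green cup, 47 mm across, 38 mm high. Origin at the centre of its underside.
- test_cassette_4: Bystander: flat white test cassette, 37 x 62 x 6 mm, the one at the right-hand end of the row of cassettes. Origin at the centre of its underside.
- marker_pen: Bystander: black marker lying on the bench, 136 mm long, 12 mm thick. Origin at the centre of its underside.

How it is judged:
At the end, for the whole second after the job is handed in: The dioptre ring's long zero line is within 0.12 rad (7 degrees, 2.7 mm at its rim) of the index line and the ring is at rest; the dust cap lies still on the bench itself (any way up; its centre less than 25 mm above the bench), not on or against the dish or the listed cassette (value of joint dioptre_ring between -0.12 and 0.12 rad and velocity of joint dioptre_ring between -0.05 and 0.05 rad/s and height (world z) of cap_center between 0.005 and 0.025 m and linear speed of dust_cap below 0.02 m/s and contact force between dust_cap and petri_dish below 0.05 N and contact force between dust_cap and test_cassette_4 below 0.05 N); the robot touches nothing.
It fails at once if the robot presses on or grips the eyecup (more than 3 N) (contact force between any of the fingers, the arm and eyecup above 3 N).
It fails at once if the robot presses on or grips the index collar (more than 3 N) (contact force between any of the fingers, the arm and index_collar above 3 N).
It fails at once if the dust cap is dropped or thrown (moves faster than 0.8 m/s with no finger on it) (linear speed of dust_cap above 0.8 m/s and contact force between the fingers and dust_cap below 0.05 N).
It fails at once if a bystander is moved more than 30 mm (distance of any of petri_dish, dropper_bottle, green_cup, test_cassette_4, marker_pen from where it was at the start of the episode above 0.03 m).
It also fails if it takes over 54 s, if anything falls off the work surface, if the arm or the gripper's body presses on something with over 40 N, if the wrist force passes 120 N, or if a joint passes its speed limit or range.

## Working session

There is one attempt and no reset: what is moved stays moved. The work goes in short steps, Python scripts to look and compute and a tool call to move; the robot and the scene stay as the last step left them, time stands still between calls to the robot, and variables do not carry over. Pictures are saved under pics/ and viewed, and the job is handed in when it is done.

Besides the shell and the picture viewer there is one more tool, called as a command line: name --pt "numbers of a row" for each row, then --argument value for the rest. step_arm: Moves the arm, as the interface text tells. Its arguments: {"type":"object","properties":{"translation":{"type":"array"},"roll":{"type":"array"},"fingers":{"type":"number"},"force":{"type":"number"}},"required":["translation","roll"]}

```bash
mkdir -p pics; ls; cat > h.py <<'E'
import numpy as np, cv2
from bench import manip, eyes, finish_job
def cam(n,fn):
    d=eyes.read_camera(n); cv2.imwrite('pics/'+fn+'.png',d['pixels'][:,:,::-1]); np.savez('pics/'+fn+'.npz',**d); return d
def proj(d,X):
    p=d['mtx']@(d['R']@np.array(X,float)+d['t']); return p[:2]/p[2]
def ray(d,u,v):
    r=d['R'].T@np.linalg.inv(d['mtx'])@np.array([u,v,1.]); return -d['R'].T@d['t'], r/np.linalg.norm(r)
def plane(d,u,v,z):
    o,r=ray(d,u,v); return o+r*(z-o[2])/r[2]
def tri(ds,uvs):
    A=np.zeros((3,3));b=np.zeros(3)
    for d,uv in zip(ds,uvs):
        o,r=ray(d,*uv);P=np.eye(3)-np.outer(r,r);A+=P;b+=P@o
    x=np.linalg.solve(A,b)
    print('tri',x,[np.round(proj(d,x)-uv,1) for d,uv in zip(ds,uvs)]); return x
E
python3 - <<'E'
from h import *
np.set_printoptions(precision=4,suppress=True)
for n in ['scene','side','wrist']:
    d=cam(n,n+'0'); print(n,d['mtx'],-d['R'].T@d['t'],d['R'])
print(manip.get_obs())
E
```

```text
pics
scene [[476.7751   0.     325.473 ]
 [  0.     476.7751 244.4695]
 [  0.       0.       1.    ]] [0.069  0.5756 0.9115] [[-0.745  -0.6668  0.0198]
 [-0.4652  0.498  -0.7318]
 [ 0.4781 -0.5545 -0.6812]]
side [[438.3388   0.     318.7437]
 [  0.     438.3388 238.7033]
 [  0.       0.       1.    ]] [ 0.4711 -0.8775  0.6565] [[ 0.9841 -0.1771 -0.0117]
 [-0.0944 -0.4669 -0.8793]
 [ 0.1502  0.8664 -0.4762]]
wrist [[397.1466   0.     320.3771]
 [  0.     397.1466 233.8914]
 [  0.       0.       1.    ]] [ 0.3406 -0.5603  0.3725] [[ 0.4102 -0.912  -0.0017]
 [-0.8646 -0.3895  0.3174]
 [-0.2902 -0.1288 -0.9483]]
{'time': 0.15, 'joint_pos': array([ 1.0832,  0.6291,  0.0384,  1.5181, -0.027 ,  0.9963, -0.02  ]), 'qd': array([ 0.0008, -0.0021,  0.0007, -0.0034, -0.0009, -0.0017,  0.0002]), 'joint_torque': array([  0.0008, -56.3803,   1.2277, -19.3652,   0.0112,   0.0074,
        -0.    ]), 'position': array([ 0.266 , -0.5926,  0.2306]), 'eef_rot': array([-3.1402, -0.    ,  0.4218]), 'force': array([-0.1938,  0.1683, -0.0301]), 'moment': array([ 0.03  ,  0.0124, -0.0138]), 'grip_width': 0.08507213890794116}
```

View pics/scene0.png

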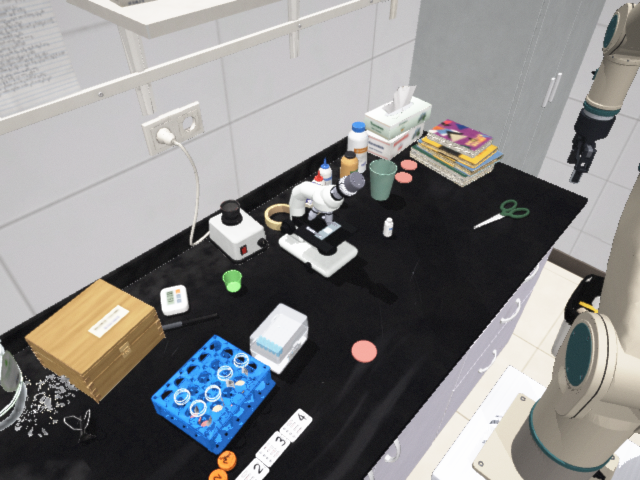

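View pics/side0.png

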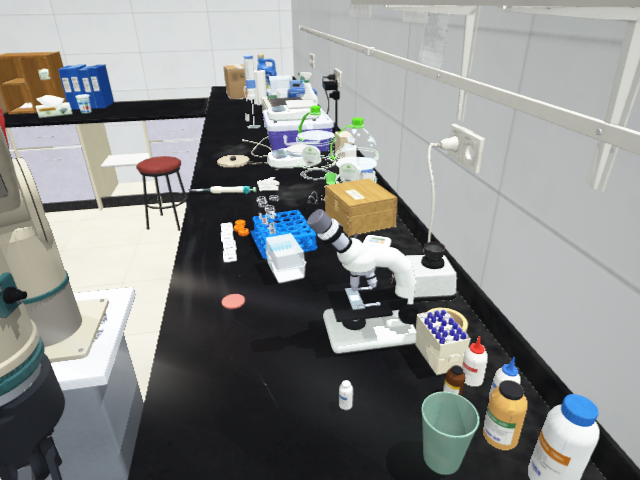

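View pics/wrist0.png

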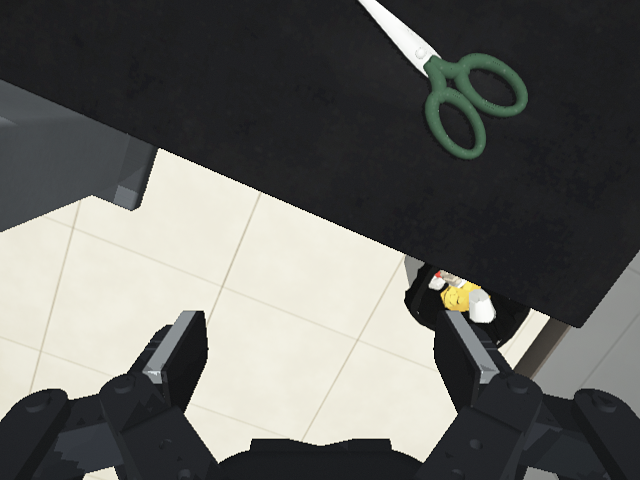

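```bash
python3 - <<'E'
import cv2,numpy as np
a=cv2.imread('pics/scene0.png')[160:290,260:400]; b=cv2.imread('pics/side0.png')[190:370,290:450]
a=cv2.resize(a,None,fx=4,fy=4,interpolation=cv2.INTER_CUBIC)
b=cv2.resize(b,None,fx=3.3,fy=3.3,interpolation=cv2.INTER_CUBIC)
cv2.imwrite('pics/c0a.png',a);cv2.imwrite('pics/c0b.png',b)
E
```

```text
(no output)
```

View pics/c0a.png

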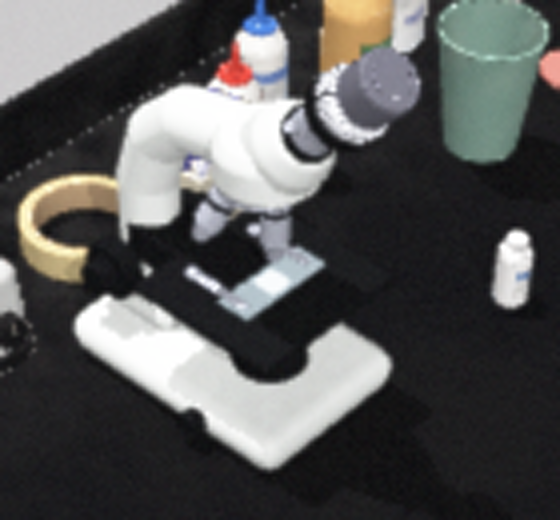

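View pics/c0b.png

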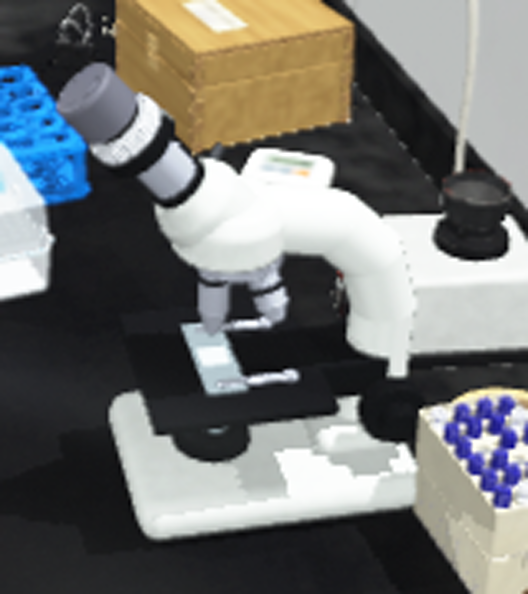

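```bash
python3 - <<'E'
from h import *
np.set_printoptions(precision=4,suppress=True)
s=np.load('pics/scene0.npz');t=np.load('pics/side0.npz')
A=lambda u,v:(260+u/4,160+v/4); B=lambda u,v:(290+u/3.3,190+v/3.3)
top=tri([s,t],[A(390,85),B(85,92)])
cap=tri([s,t],[A(377,88),B(100,105)])
ring=tri([s,t],[A(342,108),B(130,133)])
d=top-ring; d/=np.linalg.norm(d); print(d, np.degrees(np.arccos(d[2])), np.degrees(np.arctan2(d[1],d[0])))
for p in [(80,345),(265,465),(388,385)]: print(plane(s,*A(*p),0.0))
for p in [(148,536),(108,400),(415,510)]: print(plane(t,*B(*p),0.0))
# scene colour segmentation of the cap
for nm,dd,roi in [('scene',s,(335,165,375,200)),('side',t,(300,200,335,240))]:
    im=dd['pixels'];x0,y0,x1,y1=roi
    hsv=cv2.cvtColor(im,cv2.COLOR_RGB2HSV)[y0:y1,x0:x1]
    print(nm);print(cv2.cvtColor(im,cv2.COLOR_RGB2GRAY)[y0:y1:2,x0:x1:2])
E
```

```text
tri [ 0.593  -0.1332  0.2917] [array([-0.7, -0.8]), array([-1. ,  0.8])]
tri [ 0.6021 -0.1346  0.2837] [array([-0.5, -0.5]), array([-0.6,  0.5])]
tri [ 0.6217 -0.1299  0.2616] [array([-0.2, -0.2]), array([-0.2,  0.2])]
[-0.6885 -0.0795  0.7209] 43.872099551389205 -173.41167241133675
[ 0.7966 -0.0744  0.    ]
[ 0.6258 -0.0767  0.    ]
[ 0.614  -0.1901  0.    ]
[ 0.6219 -0.1893  0.    ]
[ 0.6227 -0.0459  0.    ]
[ 0.799  -0.1988  0.    ]
scene
[[ 33  32  35 124 144 162 179 187 182 169 156 144 217 172 159 166  41  87
  124 136]
 [ 43  43  71 138 143 151 157 162 160 157 150 139 217 216 206 167  41 106
  125 135]
 [ 45  44  60 136 141 152 157 161 159 158 145 115 222 216 204 156  37  68
  161 138]
 [ 43  38  57 135 144 151 158 154 126 122 128 129 221 215 201  38  33  43
  106 184]
 [ 45  38  55 134 141 151 158 153 120 133 132 134 144  94  37  32  29  41
   96 112]
 [ 33  33  53 136 142 176 151 126 149 136 133 135 135 130  49  32  28  42
   96 110]
 [ 40  37  57 149 239 211 121 128 134 127 134 136 135 132 127  36  32  39
   96 107]
 [ 43  44  94 244 231 123 117 119 134 138 135 133 132 133 1
[... 1682 characters left out ...]
129 134 138 139 225 249]
 [ 47 101 139 110 135 129 130 114 112 101 108 116 125 130 135 137 217 248]
 [143 149 126 135 103 102  97  94  94  96 102 109 118 127 130 101 216 243]
 [126 115  65 105 145  77  81  87  91  94  97 102 110 120 129  74 232 247]
 [136 120 135 147 128 105  82  81  88  92  94  97 104 112  53 212 250 242]
 [129 129 123 102 103 114 135  81  83  88  92  96 100  47 207 236 236 246]
 [121 125 133 132  71 131 149 123  70  83  89  74  84 216 222 234 220 245]
 [133 145 146 147 141 146 137 130  69 170 181 176 216 225 219 226 228  93]
 [135 120 123 104 118 104 100  95  40 153 184 199 234 231 227 220  82  26]
 [104  99  95  90 129  98  84  93  38  27 108 200 201 214 149  37  23  22]]
```

step_arm --pt "0 0 -5" --pt "0 0 -10" --pt "0 0 -15" --pt "4 -2 -17" --pt "8 -5 -17" --pt "12 -7 -17" --pt "16 -9 -17" --pt "20 -12 -17" --pt "24 -14 -17" --pt "28 -16 -17" --roll '[0,0,0,0,4,8,12,16,20,24]' --fingers 8.5 --force 20

```text
time: 1.15
position: [0.4568, -0.3306, 0.4013]
eef_rot: [-3.141, 0.0, 0.0]
force: [0.2, -0.8, 0.9]
grip_width: 0.085
```

step_arm --pt "3 -4 0" --pt "6 -8 0" --pt "9 -12 0" --pt "12 -16 0" --pt "14 -19 0" --pt "14.3 -20 0" --pt "14.3 -20 0" --roll '[0,0,0,0,0,0,0]'

```text
time: 1.85
position: [0.5988, -0.1298, 0.4007]
eef_rot: [-3.141, 0.001, 0.007]
force: [-1.4, -0.7, -0.6]
grip_width: 0.0851
```

```bash
python3 - <<'E'
from h import *
d=cam('wrist','w1'); o=manip.get_obs(); print(o['position'],o['eef_rot'],o['force'],o['time'],o['joint_pos'])
for p in [(.606,-.131,.288),(.622,-.131,.269)]: print(proj(d,p))
E
```

```text
[ 0.59804124 -0.13235774  0.4009469 ] [3.14074492e+00 1.22929932e-03 3.37994741e-03] [-0.63056418 -1.85686981  0.16312252] 1.9 [ 1.70539780e-01  4.45301309e-01  1.40360806e-03  1.36310593e+00
  4.57169563e-04  1.33424855e+00 -1.39571640e+00]
[320.86977304 218.51510293]
[321.04348321 188.92288496]
```

View pics/w1.png

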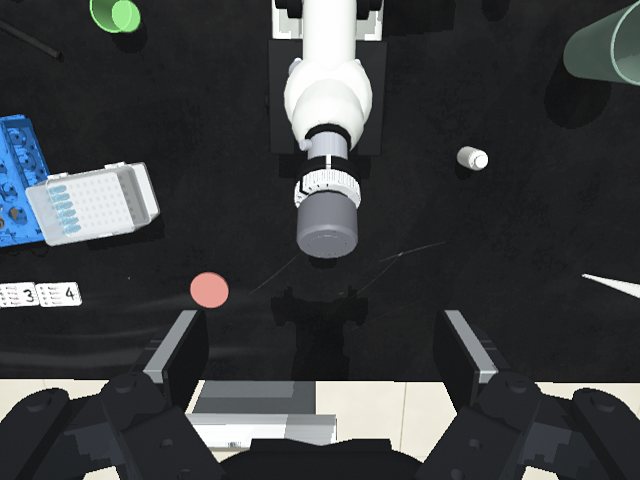

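```bash
python3 - <<'E'
import cv2
a=cv2.imread('pics/w1.png')[130:270,270:390]
cv2.imwrite('pics/w1c.png',cv2.resize(a,None,fx=4.2,fy=4.2,interpolation=cv2.INTER_CUBIC))
E
```

```text
(no output)
```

View pics/w1c.png

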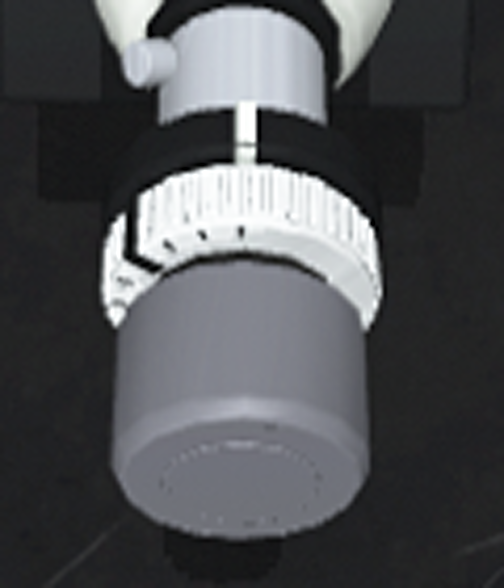

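```bash
python3 - <<'E'
from h import *
np.set_printoptions(precision=4,suppress=True)
s=np.load('pics/scene0.npz');t=np.load('pics/side0.npz');w=np.load('pics/w1.npz')
A=lambda u,v:(260+u/4,160+v/4); B=lambda u,v:(290+u/3.3,190+v/3.3);W=lambda u,v:(270+u/4.2,130+v/4.2)
print('top',plane(s,*A(390,85),.299),plane(t,*B(85,92),.299),plane(w,*W(243,480),.299))
tri([s,t,w],[A(390,85),B(85,92),W(243,480)])
# collar upper-face index end: index on +p side: ring frame; p=24,a=-7.5 -> z=.269-.0057+.0154
print('idx',plane(w,*W(246,163),.269-.00575+.0154))
# ring upper rim left and right extremes (a=+6): z=.2736
print('rimL/R',plane(w,*W(103,285),.2736),plane(w,*W(380,290),.2736))
print('tubes', plane(w,*W(245,20),.23))
# foot corners in the wrist
print(-w['R'].T@w['t'])
E
```

```text
top [ 0.5837 -0.1236  0.299 ] [ 0.5929 -0.1451  0.299 ] [ 0.5917 -0.1357  0.299 ]
tri [ 0.5917 -0.1345  0.2925] [array([ 0.1, -1.1]), array([-1.5,  0.8]), array([-1.9, -3.3])]
idx [ 0.6377 -0.1359  0.2787]
rimL/R [ 0.6165 -0.1127  0.2736] [ 0.6161 -0.1584  0.2736]
tubes [ 0.6558 -0.1363  0.23  ]
[ 0.6807 -0.1303  0.5426]
```

step_arm --pt "0.1 0.4 3" --pt "0.1 0.4 6" --pt "0.1 0.4 8" --pt "0.1 0.4 10" --pt "0.1 0.4 11.5" --pt "0.1 0.4 12.6" --pt "0.1 0.4 12.6" --pt "0.1 0.4 12.6" --roll '[0,0,0,0,0,0,0,0]'

```text
time: 2.7
position: [0.5995, -0.1372, 0.2759]
eef_rot: [3.141, -0.001, 0.001]
force: [0.2, -0.1, -0.1]
grip_width: 0.0845
```

```bash
cat > look.py <<'E'
import sys
from h import *
np.set_printoptions(precision=4,suppress=True)
tag=sys.argv[1]
for n in sys.argv[2:]:
    d=cam(n,n[:2]+tag); 
    if n!='wrist':
        u,v=proj(d,(.61,-.135,.28)); u,v=int(u),int(v)
        c=d['pixels'][max(0,v-60):v+60,max(0,u-70):u+70,::-1]
        cv2.imwrite('pics/'+n[:2]+tag+'c.png',cv2.resize(c,None,fx=5,fy=5,interpolation=cv2.INTER_CUBIC)); print(n,'crop origin',u-70,v-60)
o=manip.get_obs(); print(o['time'],o['position'],o['eef_rot'],o['force'],o['moment'],o['grip_width'])
E
python3 look.py 2 side wrist
```

```text
side crop origin 253 163
2.8 [ 0.6    -0.1367  0.2764] [ 3.141  -0.002   0.0022] [-0.0883 -0.3891  0.9172] [ 0.0213 -0.0273 -0.0233] 0.08490107751154083
```

View pics/si2c.png

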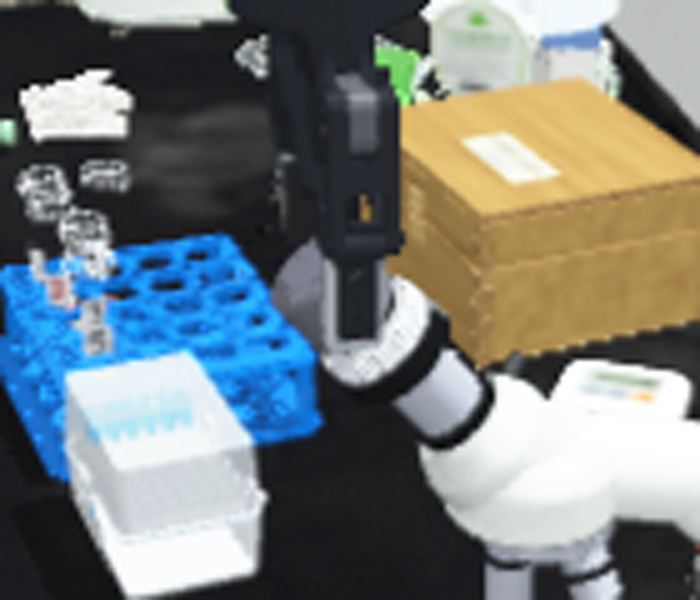

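View pics/wr2.png

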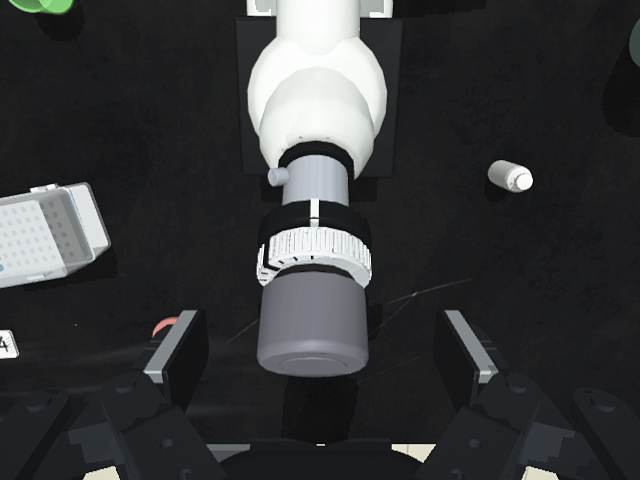

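```bash
python3 - <<'E'
from h import *
np.set_printoptions(precision=4,suppress=True)
w=np.load('pics/wr2.npz');t=np.load('pics/si2.npz')
print('idx->ring',plane(w,315,228,.2787)-[.0232,0,0])
print('captop',plane(w,313,362,.299)+[.025,0,0])
print('rim',plane(w,257.5,272,.2736)+[.0039,0,0],plane(w,371,272,.2736)+[.0039,0,0])
# near finger tip pad corners, pad inner face y ~ -.1367-.0425
for p in [(340,345),(385,340)]:
    o,r=ray(t,253+p[0]/5,163+p[1]/5); print('tip',o+r*((-.1367-.0425-o[1])/r[1]))
E
```

```text
idx->ring [ 0.6139 -0.1359  0.2787]
captop [ 0.6186 -0.1353  0.299 ]
rim [ 0.621  -0.1129  0.2736] [ 0.6211 -0.158   0.2736]
tip [ 0.5965 -0.1792  0.2861]
tip [ 0.6133 -0.1792  0.2865]
```

step_arm --pt "0 -0.35 0" --pt "0 -0.35 0" --pt "0 -0.35 0" --roll '[0,0,0]' --fingers 5.0

```text
time: 3.1
position: [0.5997, -0.1322, 0.2757]
eef_rot: [3.142, -0.001, 0.003]
force: [0.1, -0.6, 0.2]
grip_width: 0.0499
```

```bash
python3 look.py 3 side wrist
```

```text
side crop origin 253 163
3.2 [ 0.5996 -0.1324  0.2755] [ 3.1415 -0.0002  0.0031] [ 0.5231 -0.0886  0.2965] [-0.0042 -0.0021  0.0102] 0.04985766652461249
```

View pics/wr3.png

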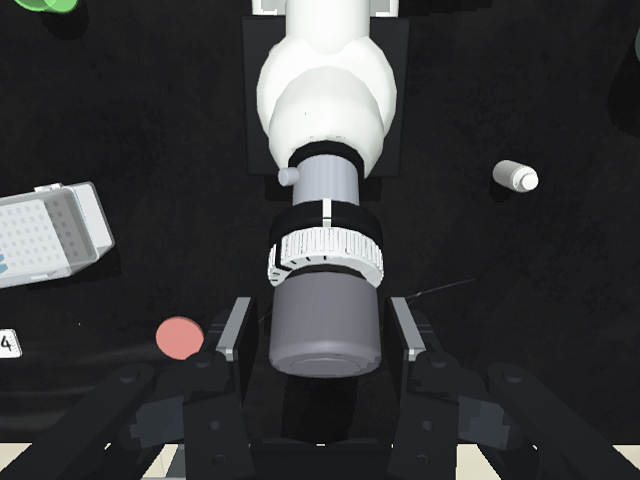

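View pics/si3c.png

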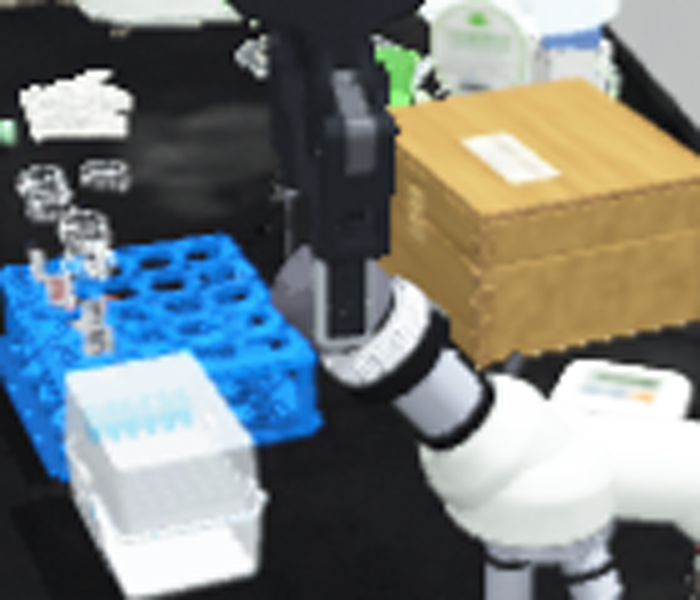

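step_arm --pt "0 0.15 0" --pt "0 0.15 0" --pt "0 0.15 0" --pt "0 0.15 0" --pt "0 0.15 0" --roll '[0,0,0,0,0]' --fingers 3.7 --force 20

```text
time: 3.7
position: [0.5994, -0.1342, 0.2754]
eef_rot: [3.141, 0.0, 0.003]
force: [-1.0, -0.8, 2.3]
grip_width: 0.0409
```

```bash
python3 look.py 4 side wrist
```

```text
side crop origin 253 163
3.8 [ 0.5994 -0.1342  0.2754] [3.1414 0.0002 0.0028] [-1.1361 -1.4625  1.818 ] [-0.1102  0.2686 -0.0136] 0.041129082849078596
```

View pics/wr4.png

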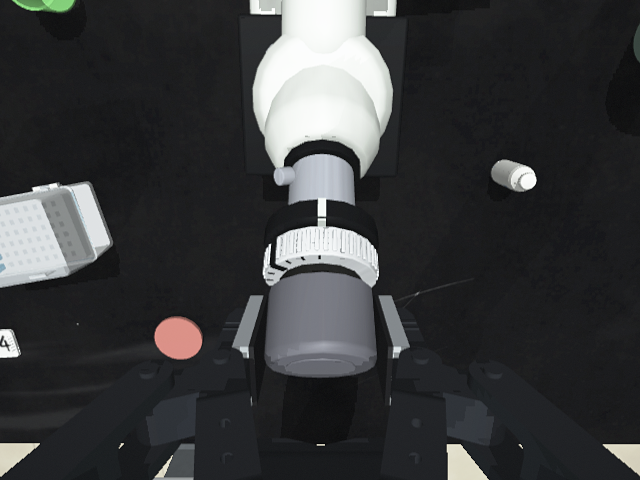

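View pics/si4c.png

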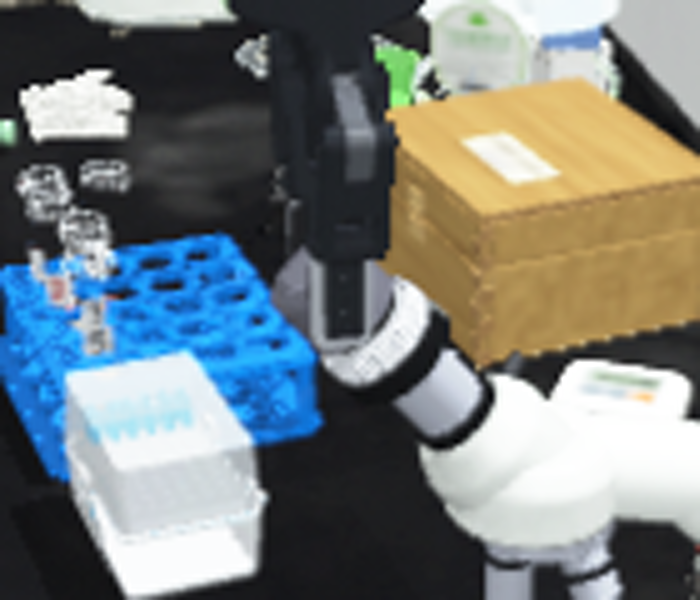

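step_arm --pt "-0.32 0 -0.38" --pt "-0.64 0 -0.77" --pt "-0.96 0 -1.15" --pt "-1.29 0 -1.53" --pt "-1.61 0 -1.92" --pt "-1.93 0 -2.3" --pt "-2.25 0 -2.68" --pt "-2.57 0 -3.06" --pt "-2.9 0 -3.45" --pt "-3.5 0 -4.2" --roll '[0,0,0,0,0,0,0,0,0,0]'

```text
time: 4.8
position: [0.5641, -0.134, 0.3173]
eef_rot: [-3.141, 0.001, 0.003]
force: [0.1, 0.2, -0.6]
grip_width: 0.0408
```

```bash
python3 look.py 5 side wrist
```

```text
side crop origin 253 163
4.9 [ 0.5643 -0.1344  0.3186] [ 3.1411 -0.0016  0.0025] [-0.0754  0.162  -1.2958] [-0.0023  0.0439  0.0552] 0.04080924341709171
```

View pics/wr5.png

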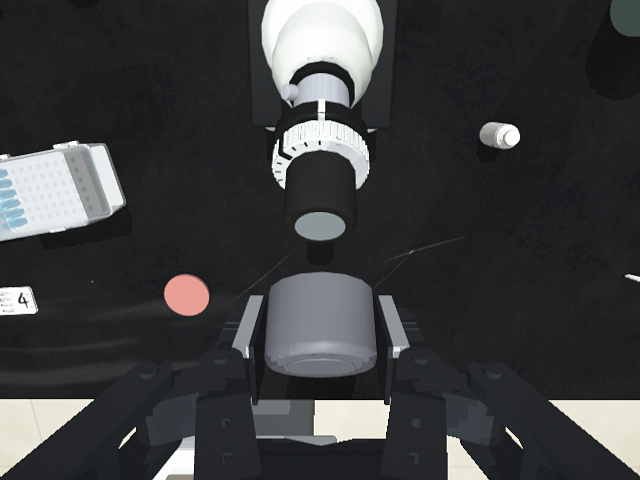

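View pics/si5c.png

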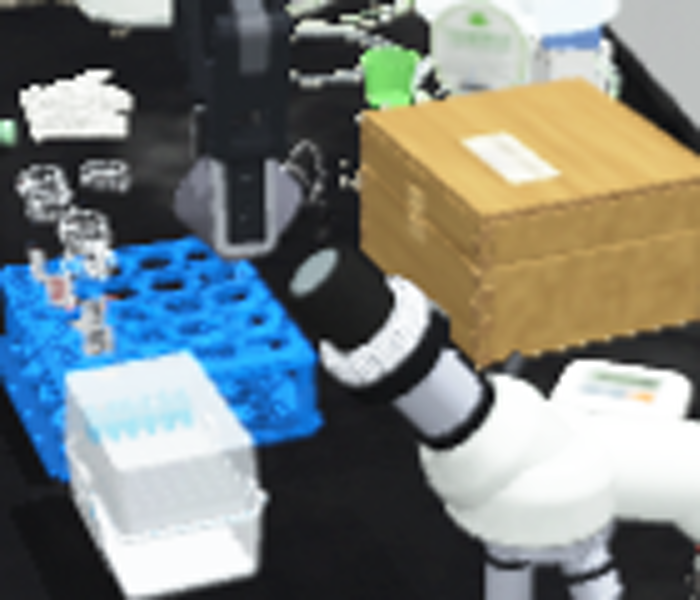

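```bash
python3 - <<'E'
from h import *
np.set_printoptions(precision=4,suppress=True)
w=np.load('pics/wr5.npz'); s=np.load('pics/scene0.npz')
for n,p in [('edge',(400,399)),('dropper',(487,142)),('dish',(187,295)),('cas4',(20,300))]: print(n,plane(w,*p,0))
print('dropper s',plane(s,388,236,0),'dish s',plane(s,364,351,0))
E
```

```text
edge [ 0.2443 -0.2498  0.    ]
dropper [ 0.6021 -0.3247  0.    ]
dish [0.4077 0.036  0.    ]
cas4 [0.3998 0.253  0.    ]
dropper s [ 0.6013 -0.3157  0.    ] dish s [0.4084 0.0382 0.    ]
```

step_arm --pt "-3 2 0" --pt "-6 5 3" --pt "-9 8 7" --pt "-9 8 11.5" --pt "-9 8 16" --pt "-9 8 20" --pt "-9 8 23" --pt "-9 8 25.5" --pt "-9 8 27.5" --pt "-9 8 28.5" --roll '[0,0,0,0,0,0,0,0,0,0]'

```text
time: 5.9
position: [0.4741, -0.2141, 0.0306]
eef_rot: [-3.141, 0.002, 0.003]
force: [0.1, -0.8, -0.1]
grip_width: 0.0408
```

```bash
python3 look.py 6 wrist side
```

```text
side crop origin 253 163
6.0 [ 0.4742 -0.2141  0.0313] [-3.1407  0.0019  0.0029] [-0.5953 -0.7431  0.5383] [ 0.0365 -0.0149  0.0095] 0.04100534263559419
```

View pics/wr6.png

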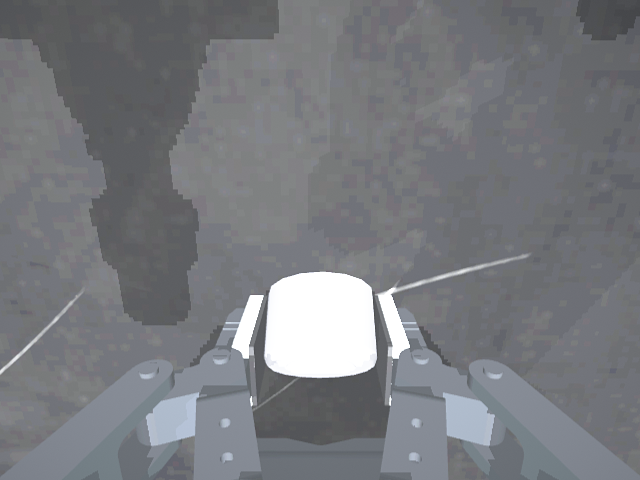

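View pics/si6.png

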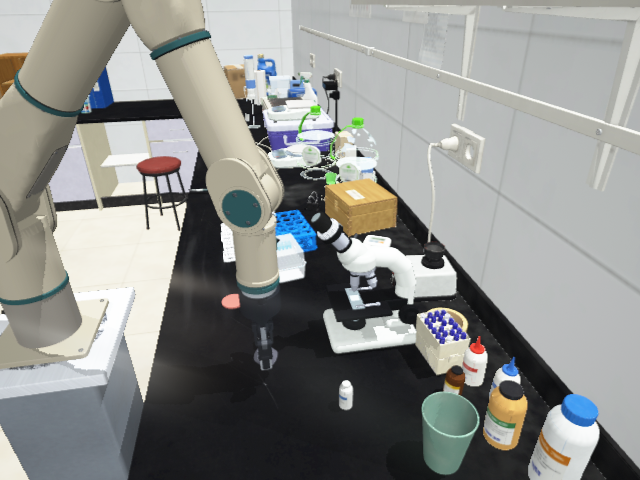

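Cap held above a free patch (wrist image auto-exposed; cap about (320,325)). Lower it gently till the rim touches.

step_arm --pt "0 0 0.5" --pt "0 0 1.0" --pt "0 0 1.5" --pt "0 0 1.8" --pt "0 0 2.0" --pt "0 0 2.2" --pt "0 0 2.3" --roll '[0,0,0,0,0,0,0]'

```text
time: 6.7
position: [0.4753, -0.2144, 0.0102]
eef_rot: [3.141, -0.001, 0.003]
force: [-2.6, 1.4, 16.8]
grip_width: 0.0407
```

```bash
python3 look.py 7 side; python3 - <<'E'
import cv2
a=cv2.imread('pics/si7.png')[310:400,210:320]
cv2.imwrite('pics/si7d.png',cv2.resize(a,None,fx=5,fy=5,interpolation=cv2.INTER_CUBIC))
E
```

```text
side crop origin 253 163
6.75 [ 0.4752 -0.2144  0.0103] [ 3.1413 -0.001   0.003 ] [-0.722   1.386  11.7832] [0.1338 0.4437 0.042 ] 0.040384889854088724
```

View pics/si7d.png

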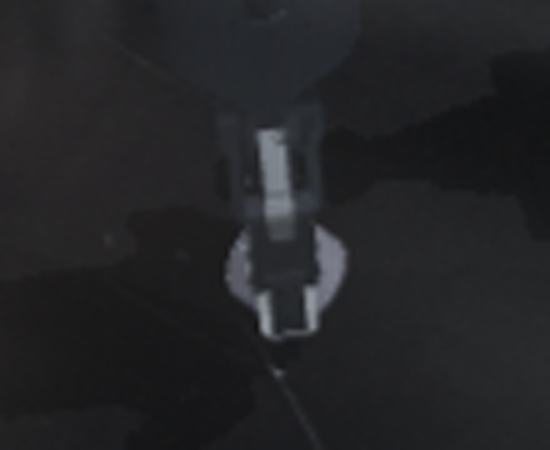

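step_arm --pt "0 0 0.1" --pt "0 0 0.2" --pt "0 0 0.3" --pt "0 0 0.4" --pt "0 0 0.4" --roll '[0,0,0,0,0]'

```text
time: 7.25
position: [0.4777, -0.215, 0.0075]
eef_rot: [3.14, -0.006, 0.003]
force: [0.1, 1.2, 17.5]
grip_width: 0.0407
```

step_arm --pt "0 0 0" --pt "0 0 0" --pt "0 0 -0.2" --pt "0 0 -0.4" --pt "0 0 -0.6" --roll '[0,0,0,0,0]' --fingers 7.0

```text
time: 7.75
position: [0.4746, -0.2144, 0.0113]
eef_rot: [-3.141, 0.0, 0.003]
force: [-0.2, -0.3, 0.3]
grip_width: 0.0698
```

```bash
python3 look.py 8 wrist
```

```text
7.8 [ 0.4748 -0.2145  0.0116] [ 3.1415 -0.0001  0.0028] [-0.5169  0.1617  0.2534] [-0.0366  0.035  -0.002 ] 0.07034363186938832
```

View pics/wr8.png

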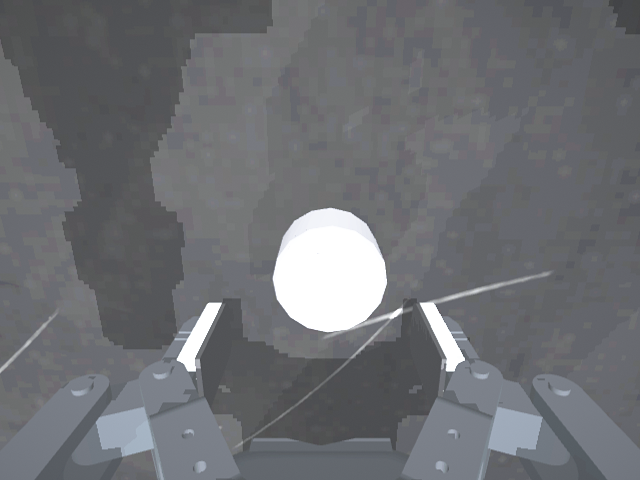

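step_arm --pt "0 0 -2" --pt "0 0 -6" --pt "0 0 -11" --pt "0 0 -16" --pt "0 0 -21" --pt "0 0 -26" --pt "0 0 -31" --pt "4 -3 -34" --pt "8 -5 -34" --pt "12 -7.5 -34" --roll '[0,0,0,0,0,0,0,0,0,0]' --fingers 8.5

```text
time: 8.8
position: [0.5963, -0.1389, 0.3536]
eef_rot: [3.14, -0.004, 0.001]
force: [0.9, -0.7, 0.2]
grip_width: 0.0846
```

step_arm --pt "1.5 -0.5 0" --pt "1.5 -0.5 2" --pt "1.5 -0.5 4" --pt "1.5 -0.5 4.5" --pt "1.5 -0.5 4.5" --roll '[0,0,0,0,0]'

```text
time: 9.3
position: [0.6089, -0.1339, 0.3056]
eef_rot: [-3.141, 0.002, 0.003]
force: [0.3, 0.5, -0.2]
grip_width: 0.0849
```

```bash
python3 look.py 9 wrist side scene
```

```text
side crop origin 253 163
scene crop origin 281 121
9.45 [ 0.61   -0.1343  0.3076] [ 3.1412 -0.002   0.0026] [0.5184 0.4881 0.4352] [ 0.0262 -0.007   0.0454] 0.0847687621577593
```

View pics/wr9.png

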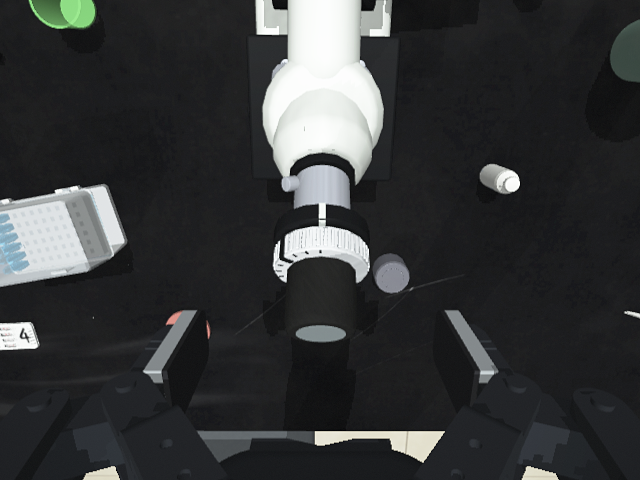

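View pics/si9.png

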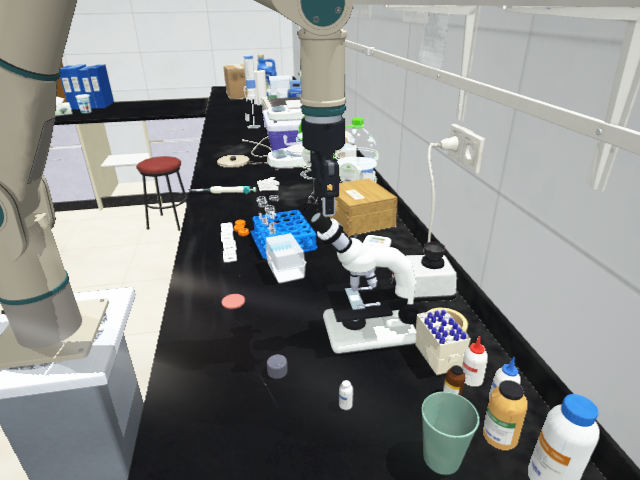

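```bash
python3 - <<'E'
from h import *
np.set_printoptions(precision=4,suppress=True)
w=np.load('pics/wr9.npz')
print('idx',plane(w,322,227,.2787)-[.0232,0,0])
print('tip',plane(w,321,334,.2966)+[.0231,0,0])
print('rim',plane(w,273,264,.2736)+[.0039,0,0],plane(w,370,264,.2736)+[.0039,0,0])
w=np.load('pics/wr5.npz')
print('tip5',plane(w,320,226,.2966)+[.0231,0,0]); print('idx5',plane(w,321,121,.2787)-[.0232,0,0])
# side from si5 crop tip centre (317,272)/5
t=np.load('pics/si5.npz'); print(plane(t,253+317/5,163+272/5,.2966)+[.0231,0,0])
tri([w,t],[(320,226),(253+317/5,163+272/5)])
E
python3 - <<'E'
import cv2
a=cv2.imread('pics/wr9.png')[180:350,250:400]
cv2.imwrite('pics/wr9c.png',cv2.resize(a,None,fx=3.5,fy=3.5,interpolation=cv2.INTER_CUBIC))
E
```

```text
idx [ 0.614  -0.1356  0.2787]
tip [ 0.6169 -0.1353  0.2966]
rim [ 0.621  -0.1125  0.2736] [ 0.6212 -0.1585  0.2736]
tip5 [ 0.6171 -0.1351  0.2966]
idx5 [ 0.6139 -0.1354  0.2787]
[ 0.6184 -0.1384  0.2966]
tri [ 0.5948 -0.1354  0.2956] [array([ 0.7, -2.3]), array([-0.5, -0.2])]
```

View pics/wr9c.png

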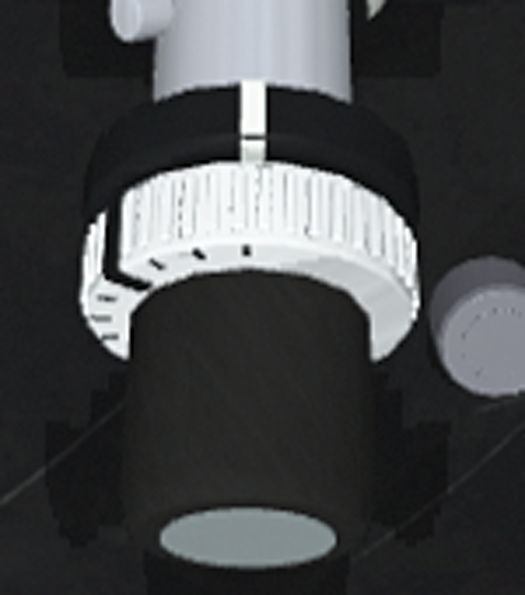

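step_arm --pt "-0.1 0.2 1" --pt "-0.1 0.2 2" --pt "-0.1 0.2 3" --pt "-0.1 0.2 3.8" --pt "-0.1 0.2 4.3" --pt "-0.1 0.2 4.3" --pt "-0.1 0.2 4.3" --roll '[-3,-6,-10,-10,-10,-10,-10]' --fingers 5.4

```text
time: 10.15
position: [0.6088, -0.136, 0.2638]
eef_rot: [3.141, -0.001, 0.177]
force: [0.3, -0.5, 0.6]
grip_width: 0.0539
```

```bash
python3 look.py 10 wrist side
```

```text
side crop origin 253 163
10.25 [ 0.6089 -0.1361  0.2639] [ 3.1411 -0.0011  0.1771] [ 0.3136  0.5691 -0.5344] [-0.0133  0.0221 -0.0112] 0.05413905364384929
```

View pics/wr10.png

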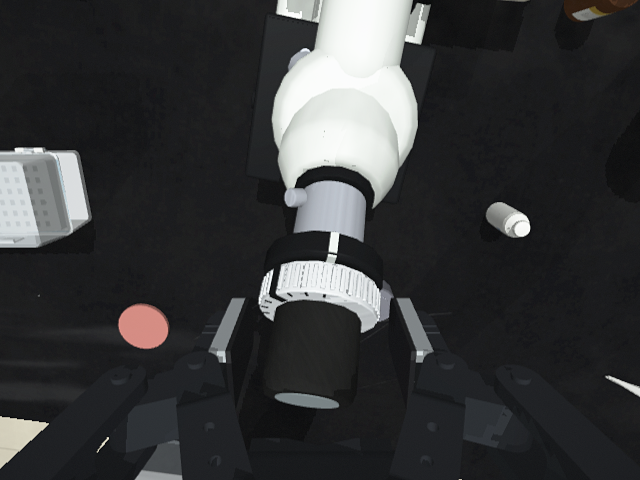

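View pics/si10c.png

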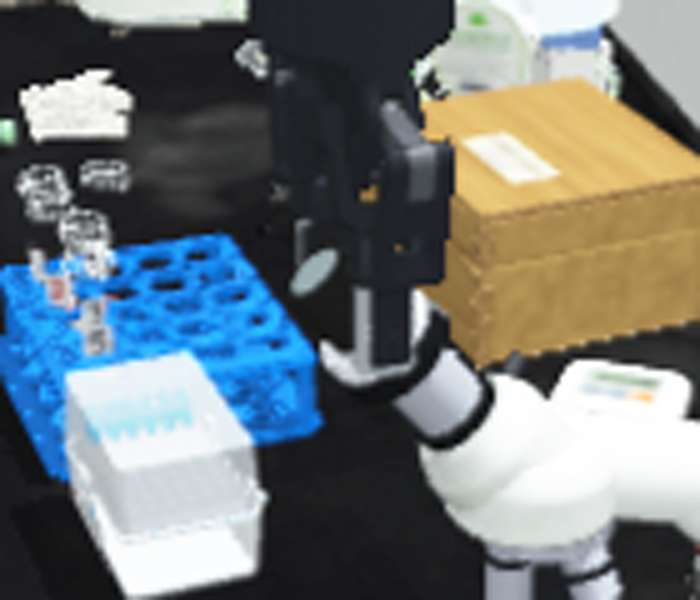

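```bash
python3 - <<'E'
from h import *
np.set_printoptions(precision=4,suppress=True)
t=np.load('pics/si10.npz')
C=np.array([.617,-.135,.269]);a=np.array([-.643,0,.766]);p=np.array([.766,0,.643])
cr=lambda X:(proj(t,X)-[253,163])*5
for aa,r,n in [(6,22.5,'ring up'),(-6,22.5,'ring lo'),(-7.5,24,'collar up'),(-20,24,'collar lo')]:
    print(n,[cr(C+a*aa/1e3+r/1e3*(np.cos(k)*np.array([0,-1,0])+np.sin(k)*p)).round(0) for k in (-.8,-.35,0,.35)])
print('tipC',cr(C+a*.036))
psi=.177; R=lambda x,y:np.array([.6088+x*np.cos(psi)+y*np.sin(psi),-.136+x*np.sin(psi)-y*np.cos(psi)])
for x in(-.011,.011):
  for y in (.027,.034):
    print(x,y,[cr([*R(x,y),z]).round(0) for z in (.2638,.268,.272)])
E
```

```text
ring up [array([338., 363.]), array([357., 356.]), array([373., 344.]), array([388., 330.])]
ring lo [array([358., 383.]), array([377., 375.]), array([393., 364.]), array([408., 349.])]
collar up [array([359., 388.]), array([379., 380.]), array([396., 368.]), array([412., 353.])]
collar lo [array([379., 408.]), array([400., 400.]), array([417., 388.]), array([432., 373.])]
tipC [311.7469 268.5818]
-0.011 0.027 [array([350., 378.]), array([350., 369.]), array([350., 359.])]
-0.011 0.034 [array([356., 387.]), array([356., 377.]), array([356., 367.])]
0.011 0.027 [array([404., 368.]), array([404., 358.]), array([404., 349.])]
0.011 0.034 [array([411., 376.]), array([411., 367.]), array([411., 357.])]
```

step_arm --pt "0 0 0" --pt "0 0 0" --pt "0 0 0" --pt "0 0 0" --roll '[0,0,0,0]' --fingers 4.2 --force 20

```text
time: 10.65
position: [0.6088, -0.1356, 0.2641]
eef_rot: [-3.141, -0.001, 0.178]
force: [-0.7, 1.0, 6.5]
grip_width: 0.0431
```

```bash
python3 look.py 11 wrist side
```

```text
side crop origin 253 163
10.75 [ 0.6088 -0.1356  0.2641] [-3.1414 -0.0011  0.1776] [-0.8082  1.0418  5.886 ] [ 0.3581  0.2657 -0.0256] 0.04298587069620509
```

View pics/wr11.png

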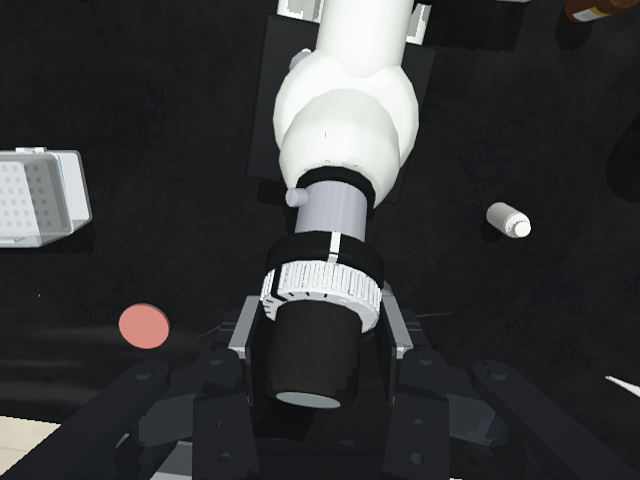

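View pics/si11c.png

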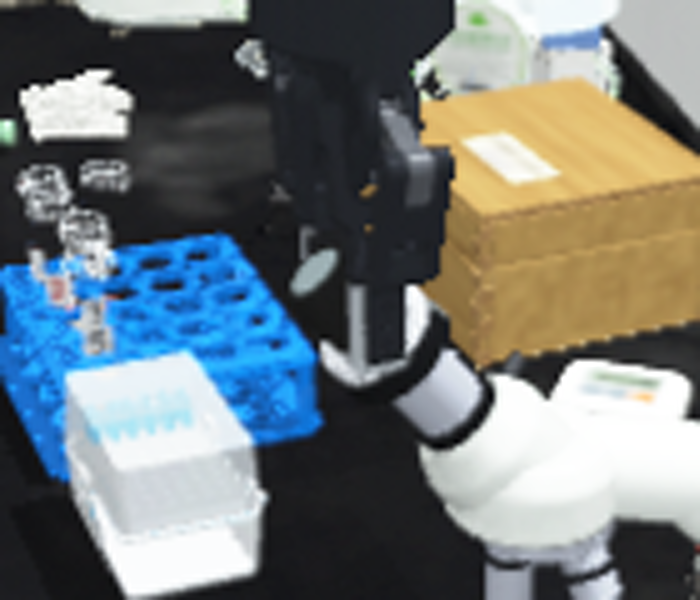

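step_arm --pt "0 0 0" --pt "0 0 -0.1" --pt "0.15 0.03 -0.2" --pt "0.3 0.05 -0.3" --pt "0.3 0.05 -0.3" --roll '[0,0,0,0,0]' --fingers 5.4

```text
time: 11.25
position: [0.612, -0.136, 0.2663]
eef_rot: [3.141, -0.0, 0.177]
force: [-0.5, 0.0, -0.1]
grip_width: 0.0542
```

step_arm --pt "0 0 0" --pt "0 0 0" --pt "0 0 0" --pt "0 0 0" --roll '[0,0,0,0]' --fingers 4.2

```text
time: 11.65
position: [0.6115, -0.1351, 0.2666]
eef_rot: [-3.141, -0.0, 0.178]
force: [-1.4, 3.0, 3.9]
grip_width: 0.0428
```

```bash
python3 look.py 12 wrist side
```

```text
side crop origin 253 163
11.75 [ 0.6115 -0.1351  0.2666] [-3.1406 -0.0002  0.1779] [-1.8642  2.9633  3.8055] [0.8081 0.4297 0.0346] 0.04284270336724571
```

View pics/wr12.png

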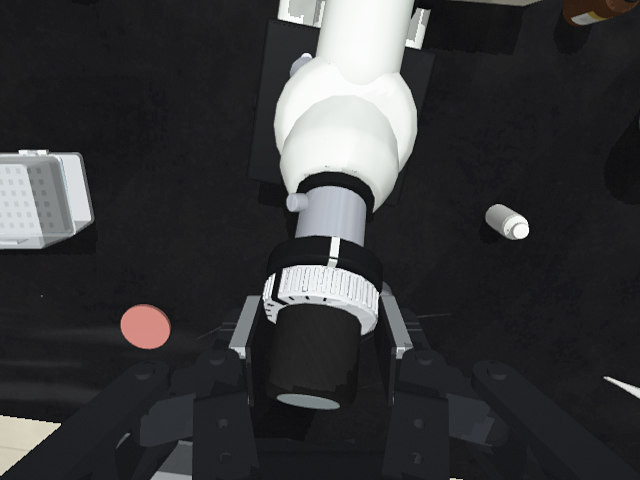

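View pics/si12c.png

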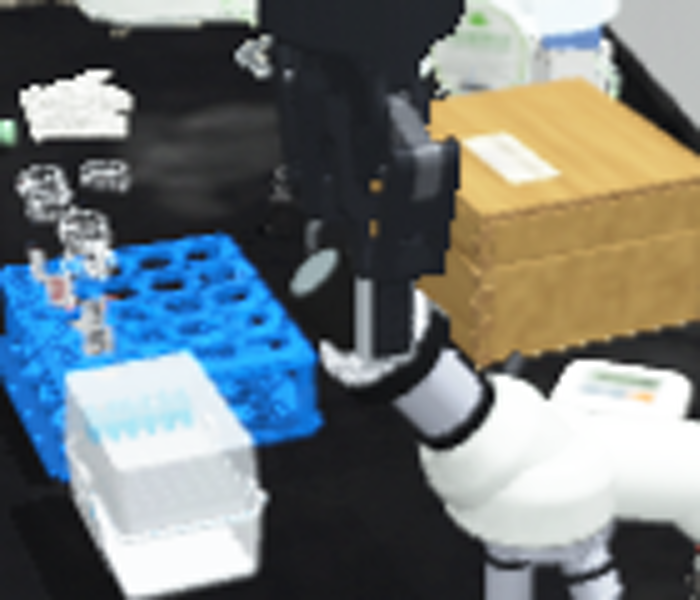

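```bash
python3 - <<'E'
from h import *
np.set_printoptions(precision=4,suppress=True)
a=cv2.imread('pics/wr12.png')[225:425,220:420]
cv2.imwrite('pics/wr12c.png',cv2.resize(a,None,fx=3,fy=3,interpolation=cv2.INTER_CUBIC))
for f in ('wr11','wr12','wr3'):
    w=np.load(f'pics/{f}.npz')
    print(f,[plane(w,*p,z) for p,z in (((262,297),.270),((382,285),.270))])
E
```

```text
wr11 [array([ 0.6154, -0.1128,  0.27  ]), array([ 0.6285, -0.1567,  0.27  ])]
wr12 [array([ 0.6168, -0.1122,  0.27  ]), array([ 0.6301, -0.1569,  0.27  ])]
wr3 [array([ 0.6043, -0.1092,  0.27  ]), array([ 0.61  , -0.1586,  0.27  ])]
```

View pics/wr12c.png

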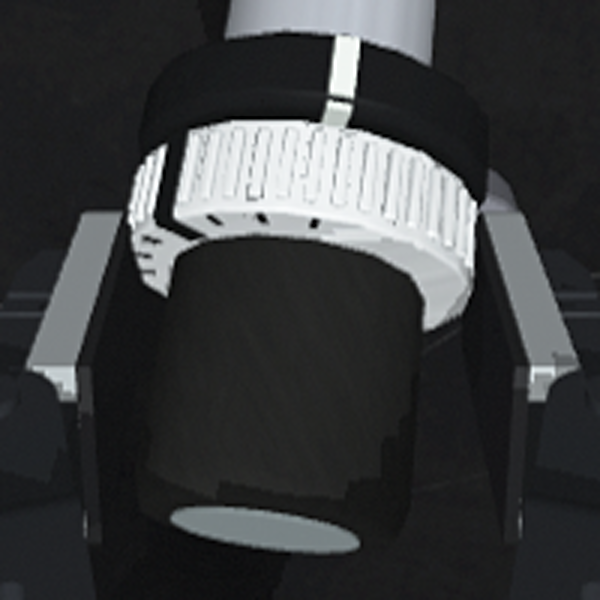

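step_arm --pt "0 -0.03 0" --pt "0 -0.06 0" --pt "0.01 -0.1 0" --pt "0.01 -0.1 0" --roll '[3,6,10,10]'

```text
time: 12.15
position: [0.6122, -0.1342, 0.2663]
eef_rot: [-3.141, -0.001, 0.004]
force: [1.3, 2.2, 1.9]
grip_width: 0.0429
```

```bash
python3 look.py 13 wrist; python3 - <<'E'
import cv2
a=cv2.imread('pics/wr13.png')[225:425,220:420]
cv2.imwrite('pics/wr13c.png',cv2.resize(a,None,fx=3,fy=3,interpolation=cv2.INTER_CUBIC))
E
```

```text
12.2 [ 0.6122 -0.1342  0.2663] [-3.1411 -0.0013  0.005 ] [1.3563 3.6335 1.0374] [ 1.0318 -0.2686  0.1987] 0.043163436274095315
```

View pics/wr13c.png

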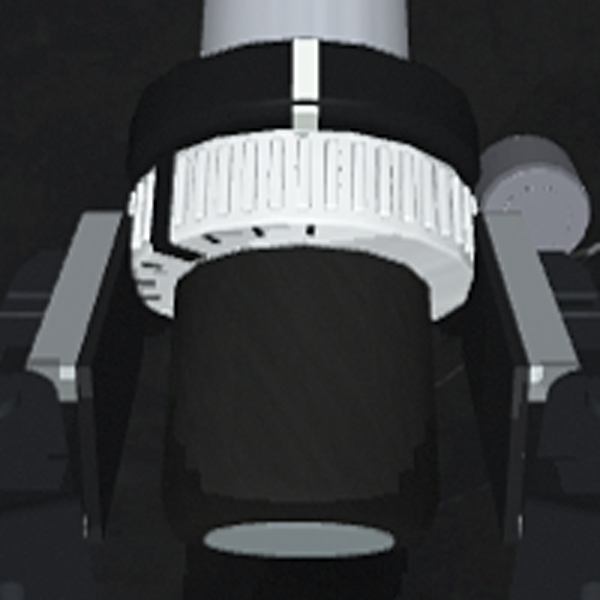

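step_arm --pt "0 -0.03 0" --pt "0 -0.06 0" --pt "0 -0.1 0" --pt "0 -0.12 0" --pt "0 -0.12 0" --roll '[3,6,10,13,13]'

```text
time: 12.7
position: [0.6108, -0.133, 0.2669]
eef_rot: [-3.141, 0.002, -0.222]
force: [-3.3, 4.0, 7.4]
grip_width: 0.0431
```

```bash
cat > lw.py <<'E'
import sys,subprocess
from h import *
n=sys.argv[1]
d=cam('wrist','wr'+n)
a=d['pixels'][225:425,220:420,::-1]
cv2.imwrite(f'pics/wr{n}c.png',cv2.resize(a,None,fx=3,fy=3,interpolation=cv2.INTER_CUBIC))
o=manip.get_obs(); np.set_printoptions(precision=4,suppress=True); print(o['time'],o['position'],o['eef_rot'],o['force'],o['moment'],o['grip_width'])
E
python3 lw.py 14
```

```text
12.75 [ 0.6107 -0.133   0.2669] [-3.141   0.0016 -0.2217] [-3.1318  3.2953  7.69  ] [1.2406 0.629  0.3022] 0.042961798257285015
```

View pics/wr14c.png

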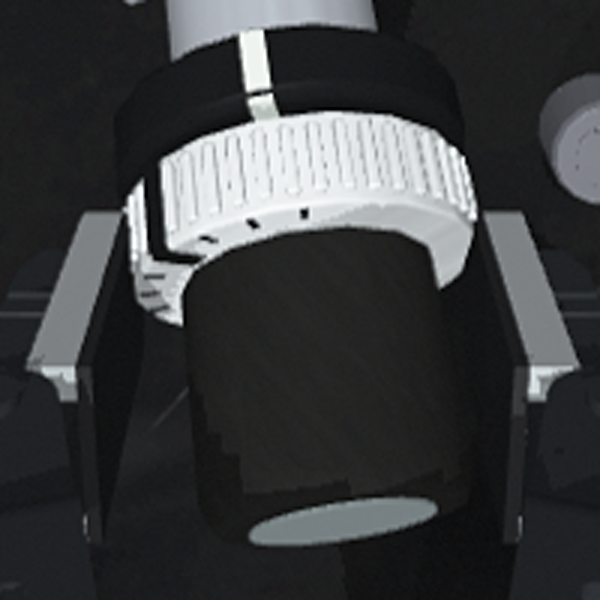

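step_arm --pt "0 0 0" --pt "0 0 0" --pt "0.03 0.06 0" --pt "0.06 0.12 0" --pt "0.08 0.18 0" --pt "0.1 0.23 0" --pt "0.1 0.23 0" --roll '[0,0,-7,-14,-21,-27,-27]' --fingers 5.4

```text
time: 13.45
position: [0.6117, -0.1375, 0.2658]
eef_rot: [3.141, 0.001, 0.247]
force: [-0.2, 0.1, 0.5]
grip_width: 0.0538
```

step_arm --pt "0 0 0" --pt "0 0 0" --pt "0 0 0" --pt "0 0 0" --roll '[0,0,0,0]' --fingers 4.2

```text
time: 13.85
position: [0.6114, -0.1356, 0.2664]
eef_rot: [-3.141, 0.001, 0.247]
force: [-3.2, 3.6, 4.8]
grip_width: 0.043
```

```bash
python3 lw.py 15
```

```text
13.9 [ 0.6114 -0.1356  0.2664] [-3.1407  0.001   0.2471] [-3.9226  2.5869  4.3218] [0.7875 0.9527 0.0959] 0.04316409132511769
```

View pics/wr15c.png

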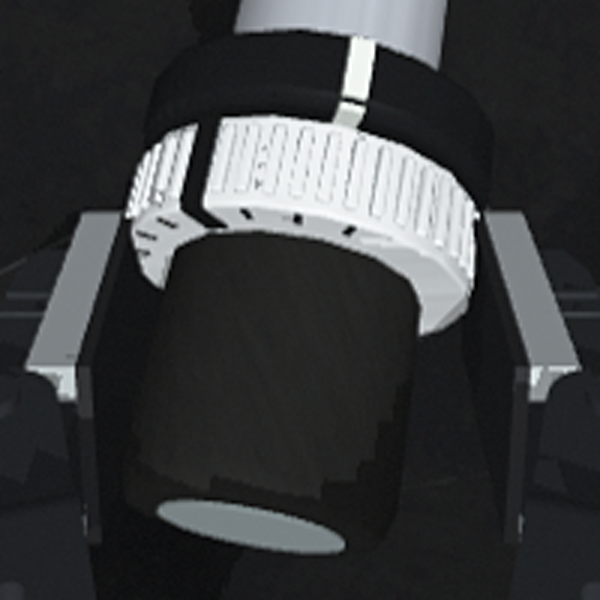

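step_arm --pt "0.03 -0.15 0" --pt "0.03 -0.19 0" --pt "0.04 -0.24 0" --pt "0.05 -0.28 0" --pt "0.06 -0.33 0" --pt "0.08 -0.37 0" --pt "0.1 -0.4 0" --pt "0.1 -0.4 0" --roll '[2,6,10,15,20,24,28,28]'

```text
time: 14.7
position: [0.6118, -0.133, 0.2666]
eef_rot: [3.14, -0.0, -0.243]
force: [-3.9, 0.2, 5.3]
grip_width: 0.0429
```

```bash
python3 lw.py 16
```

```text
14.75 [ 0.6118 -0.133   0.2665] [ 3.14   -0.0002 -0.2416] [-3.0088  0.1815  5.5849] [ 0.0347  0.7841 -0.0614] 0.04271853292804426
```

View pics/wr16c.png

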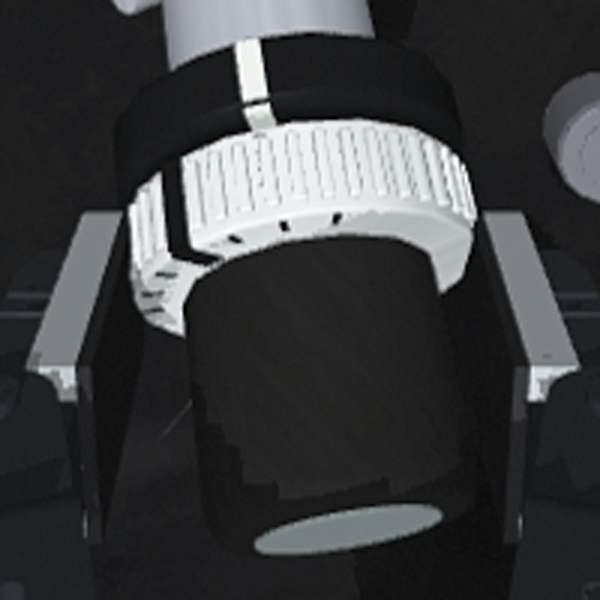

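```bash
cat > ang.py <<'E'
from h import *
def ang(f,crop,aa,C=np.array([.617,-.1345,.269])):
    w=np.load(f'pics/{f}.npz');a=np.array([-.643,0,.766]);p=np.array([.766,0,.643])
    o,r=ray(w,220+crop[0]/3,225+crop[1]/3)
    X=o+r*(((C-o)@a+aa)/(r@a))-C
    return round(float(np.arctan2(X[1],X@p)),3), round(float(np.hypot(X[1],X@p)),4)
E
python3 - <<'E'
from ang import *
for f,l,l2,i in [('wr14',(150,180),(165,252),(265,115)),('wr15',(207,125),(195,210),(348,125)),('wr16',(170,165),(180,252),(262,125))]:
    print(f,'line lo',ang(f,l,-.006),'line hi',ang(f,l2,.006),'idx',ang(f,i,-.0075))
E
```

```text
wr14 line lo (0.92, 0.0198) line hi (0.67, 0.0216) idx (-0.049, 0.02)
wr15 line lo (0.812, 0.0205) line hi (0.72, 0.0213) idx (-0.079, 0.0197)
wr16 line lo (0.568, 0.0211) line hi (0.517, 0.0222) idx (-0.045, 0.0198)
```

step_arm --pt "0 0 0" --pt "0 0 0" --pt "0.03 0.06 0" --pt "0.04 0.12 0" --pt "0.05 0.18 0" --pt "0.06 0.24 0" --pt "0.06 0.24 0" --roll '[0,0,-7,-14,-21,-28,-28]' --fingers 5.4

```text
time: 15.45
position: [0.6124, -0.1349, 0.2661]
eef_rot: [-3.142, -0.001, 0.248]
force: [0.0, -0.3, 0.5]
grip_width: 0.0538
```

step_arm --pt "0 0 0" --pt "0 0 0" --pt "0 0 0" --pt "0 0 0" --roll '[0,0,0,0]' --fingers 4.2 --force 25

```text
time: 15.85
position: [0.6123, -0.1353, 0.2666]
eef_rot: [3.14, -0.001, 0.246]
force: [0.2, -2.1, 2.2]
grip_width: 0.0425
```

```bash
python3 lw.py 17
```

```text
15.9 [ 0.6123 -0.1353  0.2666] [ 3.1402 -0.0008  0.2462] [ 0.557  -2.4139  2.4158] [-0.6072 -0.2638 -0.1171] 0.043092920010912375
```

View pics/wr17c.png

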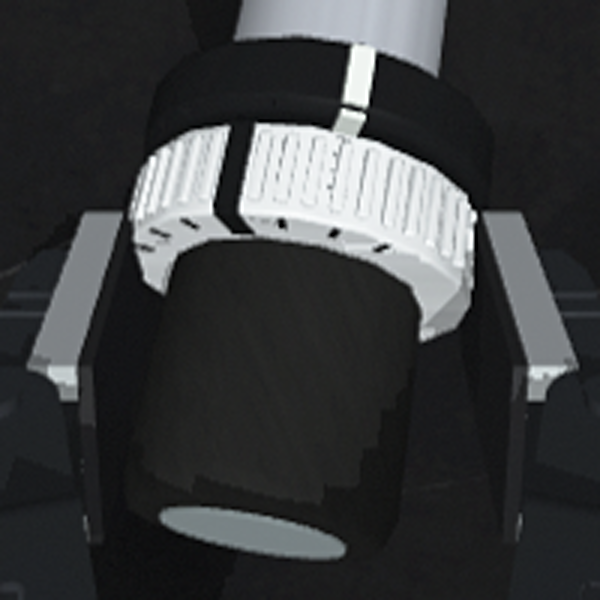

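step_arm --pt "0 0.04 0" --pt "0.01 0 0" --pt "0.02 -0.04 0" --pt "0.03 -0.08 0" --pt "0.04 -0.12 0" --pt "0.05 -0.16 0" --pt "0.06 -0.2 0" --pt "0.06 -0.2 0" --roll '[2,6,10,15,20,24,28,28]'

```text
time: 16.7
position: [0.6118, -0.1329, 0.2669]
eef_rot: [3.141, -0.0, -0.244]
force: [-1.9, -3.1, 4.0]
grip_width: 0.0426
```

```bash
python3 lw.py 18
```

```text
16.75 [ 0.6118 -0.1329  0.2669] [ 3.1408 -0.0002 -0.2429] [-2.2963 -3.8043  4.9113] [-0.255   0.2186  0.2626] 0.04224870946515198
```

View pics/wr18c.png

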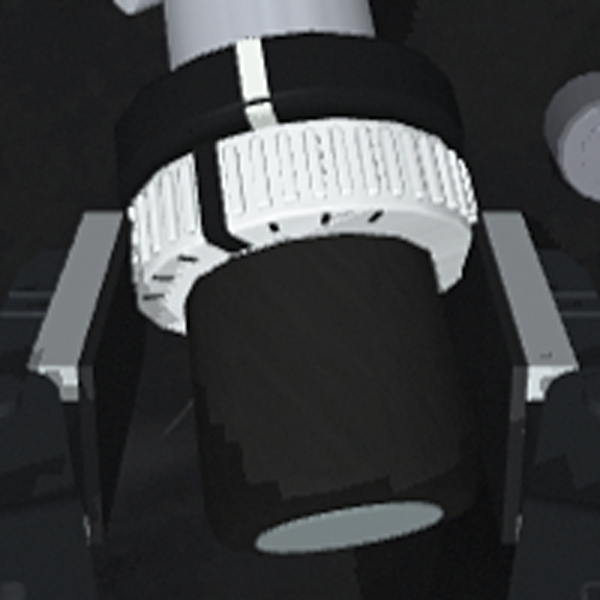

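```bash
python3 - <<'E'
from ang import *
for f,l,l2,i in [('wr17',(241,125),(235,228),(347,130)),('wr18',(207,145),(228,242),(262,123))]:
    print(f,'line lo',ang(f,l,-.006),'line hi',ang(f,l2,.006),'idx',ang(f,i,-.0075))
E
```

```text
wr17 line lo (0.56, 0.0212) line hi (0.547, 0.018) idx (-0.063, 0.0201)
wr18 line lo (0.288, 0.0215) line hi (0.283, 0.0196) idx (-0.041, 0.0201)
```

step_arm --pt "0 0 0" --pt "0 0 0" --pt "0.03 0.1 0" --pt "0.04 0.18 0" --pt "0.05 0.26 0" --pt "0.06 0.34 0" --pt "0.06 0.34 0" --roll '[0,0,-7,-14,-21,-28,-28]' --fingers 5.4

```text
time: 17.45
position: [0.6116, -0.1353, 0.2658]
eef_rot: [-3.14, 0.0, 0.248]
force: [0.5, -0.3, -0.4]
grip_width: 0.054
```

step_arm --pt "0 0 0" --pt "0 0 0" --pt "0 0 0" --pt "0 0 0" --roll '[0,0,0,0]' --fingers 4.2

```text
time: 17.85
position: [0.6117, -0.1355, 0.2664]
eef_rot: [-3.141, 0.0, 0.247]
force: [-0.9, 0.9, 1.9]
grip_width: 0.0425
```

step_arm --pt "0 0 0" --pt "0.01 -0.03 0" --pt "0.02 -0.08 0" --pt "0.03 -0.12 0" --pt "0.04 -0.16 0" --pt "0.05 -0.2 0" --pt "0.06 -0.24 0" --pt "0.06 -0.24 0" --roll '[2,6,10,15,20,24,28,28]'

```text
time: 18.65
position: [0.6113, -0.1329, 0.2668]
eef_rot: [-3.141, 0.001, -0.244]
force: [-2.6, 1.2, 4.5]
grip_width: 0.0426
```

```bash
python3 lw.py 19
```

```text
18.7 [ 0.6113 -0.1329  0.2668] [-3.1414  0.0009 -0.2426] [-4.0659  0.9753  5.151 ] [0.5934 0.6112 0.2258] 0.042215740048651064
```

View pics/wr19c.png

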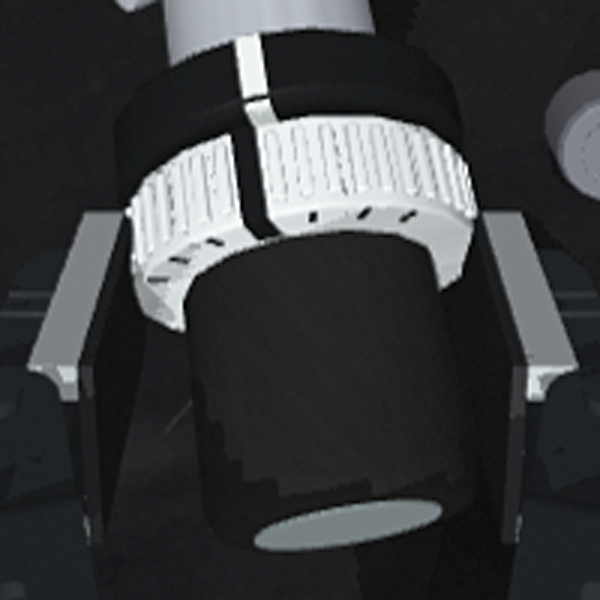

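```bash
python3 - <<'E'
from ang import *
for f,l,l2,i in [('wr19',(243,132),(263,235),(262,118))]:
    print(f,'line lo',ang(f,l,-.006),'line hi',ang(f,l2,.006),'idx',ang(f,i,-.0075))
E
```

```text
wr19 line lo (0.068, 0.021) line hi (0.079, 0.0176) idx (-0.05, 0.0205)
```

step_arm --pt "0 0 0" --pt "0 0 0" --pt "0.03 0.06 0" --pt "0.03 0.12 0" --pt "0.03 0.12 0" --roll '[0,0,-7,-14,-14]' --fingers 5.4

```text
time: 19.2
position: [0.6119, -0.135, 0.2661]
eef_rot: [-3.141, -0.0, 0.002]
force: [0.7, -0.3, -1.5]
grip_width: 0.0536
```

step_arm --pt "0 0 0" --pt "0 0 0" --pt "0 0 0" --pt "0 0 0" --pt "0 -0.03 0" --pt "0 -0.06 0" --pt "0 -0.09 0" --pt "0 -0.09 0" --roll '[0,0,0,0,3,6,10,10]' --fingers 4.2

```text
time: 20.0
position: [0.6119, -0.1334, 0.2666]
eef_rot: [-3.142, -0.0, -0.171]
force: [-1.2, 0.7, 3.6]
grip_width: 0.0424
```

```bash
python3 lw.py 20
```

```text
20.05 [ 0.6119 -0.1334  0.2666] [-3.1414 -0.0002 -0.1698] [-1.0239  0.9546  3.8195] [0.7671 0.1774 0.395 ] 0.04245976866541132
```

View pics/wr20c.png

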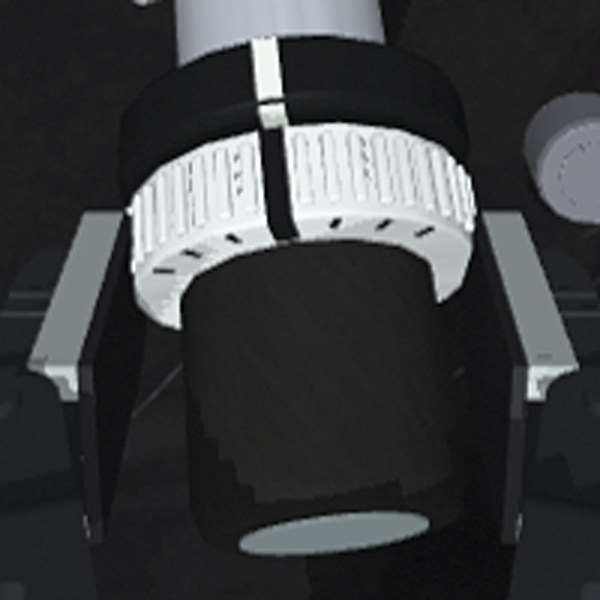

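step_arm --pt "0 0 0" --pt "0 0 0" --pt "0 0 0" --pt "0 0 -1" --pt "0 0 -3" --pt "0 0 -5" --pt "0 0 -8" --pt "0 0 -11" --pt "0 0 -11" --pt "0 0 -11" --roll '[0,0,0,0,0,0,0,0,0,0]' --fingers 8.0

```text
time: 21.05
position: [0.6121, -0.134, 0.3775]
eef_rot: [3.141, -0.002, -0.172]
force: [0.5, 0.1, -0.6]
grip_width: 0.0801
```

```bash
python3 look.py 21 wrist scene side; python3 - <<'E'
import cv2
a=cv2.imread('pics/wr21.png')[130:290,240:400]
cv2.imwrite('pics/wr21c.png',cv2.resize(a,None,fx=3.7,fy=3.7,interpolation=cv2.INTER_CUBIC))
E
```

```text
scene crop origin 281 121
side crop origin 253 163
21.2 [ 0.6112 -0.1337  0.3753] [-3.1416  0.0021 -0.1716] [-0.7573  0.0379 -1.1384] [-0.0319  0.039   0.0084] 0.07949567879042256
```

View pics/wr21c.png

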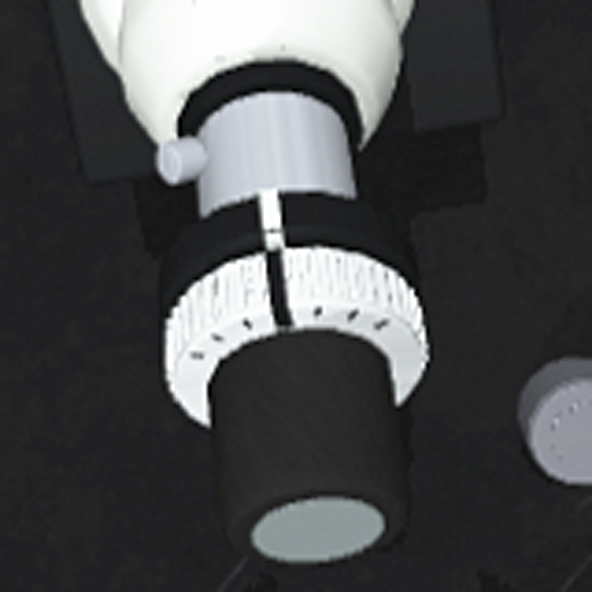

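View pics/sc21.png

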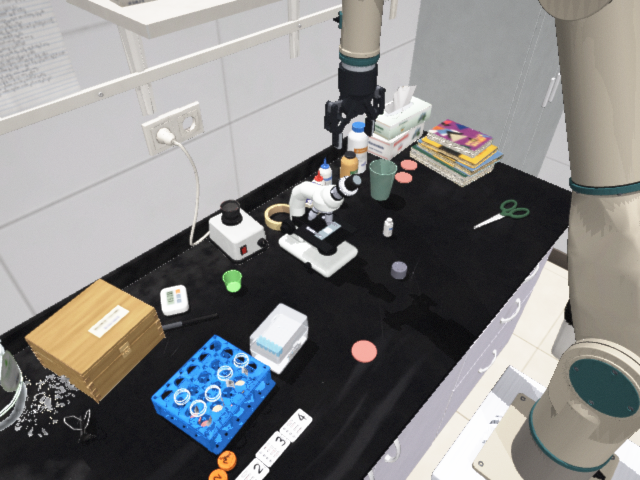

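```bash
python3 - <<'E'
from h import *
np.set_printoptions(precision=4,suppress=True)
s=np.load('pics/sc21.npz');t=np.load('pics/si21.npz')
print('cap top disc', tri([s,t],[(399,267),(277,361)]))
print(manip.get_obs()['force']); finish_job()
E
```

```text
tri [ 0.4963 -0.2152  0.0223] [array([-0.5, -0.3]), array([-0.7,  0.3])]
cap top disc [ 0.4963 -0.2152  0.0223]
[-0.7573  0.0379 -1.1384]
the job is handed in; nothing more can be done
```

I took the dust cap off, set it on the free strip of bench, turned the dioptre ring to its zero mark, and handed the job in at about 21 s of the 54 s allowed.

- **Dust cap:** I drew it off along the eyepiece axis and lowered it until its rim touched before letting go. In the last pictures it stands upright, open end down, at about (0.496, -0.215). The two views put its top at 22 mm, against an expected 28 mm, which is in line with my hand-picked pixels and the camera calibration.
- **Dioptre ring:** I turned it clockwise in five grips, the last a short one to finish. After I let go and backed away, the long line met the index to within roughly 0.02 rad as read from the wrist picture. The limit is 0.12 rad.
- **Bystanders:** They look unmoved in the last scene picture; I did not measure each one. The robot was clear of everything at the end.

**Checks that did not fully agree:**
- The gripper read about 43 mm across the 45 mm ring. I put that down to the fingertips giving when they hold near their ends, since the wrist picture showed both fingers on the ring.
- Each 28-degree stroke turned the ring less than I had calculated, so it took more strokes.
- Contact with the eyecup or collar cannot be read directly. I kept the fingers clear of both by geometry and pictures, and the force on the tool while turning stayed below about 10 N in total.

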